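# Dispense one culture dish and slide it into the rack

### The job

Press the dish dispenser's plunger all the way down once and let it come back up, so that a single culture dish is pushed out onto the bench. Then, with the fingertips, push that dish aside along the bench into the empty bay of the three-bay rack until it is fully home against the back. Do not lift the dish, do not let a second dish out, and leave the dishes already in the rack and the other things on the bench where they are.

Things in the scene. Friction and masses are not known exactly. Their poses are not given: they have to be found in the camera images.
- dispenser: bench-top dish dispenser, fixed. Origin on the bench under the centre of its clear magazine (square tower 64 mm wide, 62 mm high, holding a stack of four dishes); +y points out of the outlet, z up. Behind it (-y) a white housing 72 mm wide, 42 mm high reaches to y = -148 mm and carries the plunger. Steel base plate 3 mm thick, 80 mm wide, y from -148 to +30 mm
- outlet (a point): point on the bench where the pushed-out dish's centre comes to lie, 107 mm in front of the dispenser's origin along its +y (up to 50 mm farther if pressed fast; slowly, at 0.04 m/s, it stops there). The magazine's front face is 32 mm from the origin, so some 47 mm stay free between it and the dish once the flat pusher has gone back in
- plunger_top (a point): centre of the top of the plunger's black mushroom cap, 36 mm across; 80 mm behind the dispenser's origin (its -y) and 100 mm above the bench when up. It goes straight down
- plunger (a joint): travel of the plunger in m: 0 up, 0.040 fully down against its stop. A spring brings it back up. It takes about 6 N to start and 13 N to reach the bottom
- dish: the lowest dish in the dispenser, the one that comes out: closed round culture dish, 55 mm across and 14 mm high, 24 g, clear with amber agar inside; origin at the centre of its underside, z up
- stack1: the next dish, standing on the first in the magazine: closed round culture dish, 55 mm across and 14 mm high, 24 g, clear with amber agar inside; origin at the centre of its underside, z up
- stack2: third dish in the magazine, same kind and origin
- stack3: top dish in the magazine, same kind and origin
- rack: grey plastic three-bay dish rack, 10 mm high, fixed, 258 mm long along its y. Origin on the bench where a dish's centre lies when home in the middle bay; +x points into the bays. Bays are centred at y = -80, 0, +80 mm, 62 mm wide, open at the bottom and towards -x; dividers 18 mm wide with rounded noses ending at x = -16 mm; flat back wall at x = +27.5 mm, 14 mm thick
- free_bay: the empty bay of the rack: point on the bench where the dish's centre lies when fully home against the back; axes as the rack's (+x into the bay). A dish that is home still sticks out 11 mm in front of the divider noses. The other two bays hold a dish each
- rack_a: dish already in the rack, home in its bay: closed round culture dish, 55 mm across and 14 mm high, 24 g, clear with amber agar inside; origin at the centre of its underside, z up
- rack_b: other dish already in the rack, same kind and origin
- cap: bystander: white plastic screw cap lying open side up, 68 mm across, 18 mm high; origin at the centre of its underside
- pen: bystander: white marker pen with black cap lying on the bench, 130 mm long along its x (from -42 to +88 mm of the origin), 17 mm thick
- reagent: bystander: closed glass bottle, 60 mm across, 105 mm high; origin at the centre of its underside
- beaker: bystander: glass beaker, 60 mm across, 75 mm high; origin at the centre of its underside
- forceps: bystander: steel forceps lying on the bench, 115 mm long along x, 8 mm high; origin near the middle
- vial: bystander: small amber vial with white cap, 28 mm across, 55 mm high; origin at the centre of its underside
There are look-alikes about, which are no part of the job. Of the things that look like the dispenser, the smaller one is meant.

How it is judged:
By the outcome, as a careful person would: the job done as asked, in the order asked, and still so for the second after the job is handed in, with the robot touching nothing.
It also fails if it takes over 72 s, if anything falls off the work surface, if the arm or the gripper's body presses on something with over 40 N, if the wrist force passes 120 N, or if a joint passes its speed limit or range.

### The arm

A 6-joint arm with a two-finger parallel gripper is mounted at the origin on the work surface. World frame = base frame: x ahead of the robot, y to its left, z up, the work surface at z = 0. Lengths are in m, angles in rad, forces in N, time in s.
With the tool pointing down it reaches from about 0.375 to 0.975 m from the base axis. Payload 3.8 kg.
Tool frame: the origin (TCP) lies on the centre line of the jaws, within the pads' length; the fingertips stand 14 mm ahead of it and the grasp point (between the pads) lies 5 mm behind it; z points along the fingers, y is the line along which they close (so a half turn about z gives the same grasp; the last joint's range is limited). The gripper opens to 85 mm and grips with 20 to 120 N. Pads are 22 mm wide; open, the fingers measure 114 mm over their backs; the gripper's body (76 mm by 85 mm) begins 54 mm behind the grasp point. The pads swing forward as they close: fully open they stand 13 mm farther back than shut.
Start: joints at [-1.286, 0.264, 1.604, -0, 1.274, -0.037], TCP at [0.213, -0.64, 0.245] pointing down, gripper open.
Joint ranges: [-2.63, 2.63], [-0.94, 2.18], [0.31, 2.57], [-1.31, 4.45], [0, 2.66], [-2.55, 2.55]. Speed limits (rad/s): [2.57, 2.57, 3.14, 3.14, 3.14, 3.14].

### API

Orientations are given as a rotation vector (axis times angle).
In Python, from workcell import bot, eyes, spot_in gives the robot as it stands.
- The arm moves only by the tool carry_out, never from a script. Its argument "series" is text: rows parted by semicolons, each of 4 numbers parted by spaces: the shift along the world's x, y, z in m, then the turn about the world's z in degrees. In form: tx ty tz roll; .... A call has 1 to 20 rows; each row shifts and turns the commanded pose from where the row before left it; what a row does not reach is not made up. A row lasts 1/8 s, in which the tool goes at most 62.5 mm and 10.7 degrees, less where a joint would pass 70% of its speed; a pose out of reach is approached as far as the arm can. A call is refused whole if a number of a shift passes 0.0625 or a number of a turn 10.7, either way. A call with a gripper value outside its range is refused whole. "jaw" is the gripper command: -1 is shut, 1 is fully open, values between are in proportion, set as the call begins (left out, the last holds). The fingers move at their own pace and stop on an object; "grip_force" is the grip in N (left out, the last holds). Time passes only in rows, so rows that do not move let the fingers close. It gives the time, the measured TCP pose, the force, the opening and the grip force at its end, in the units of the state.
- bot.read_state(): the state, without advancing time (a new reading comes with each control period).
- eyes.read_camera(name): name is "scene" or "side" or "wrist"; returns (picture, depth): 480x640x3 uint8, blue, green, red; 480x640 float32, m along the optical axis (not along the pixel's ray), 0 where there is no reading.
- eyes.get_calibration(name): a dict with "K" (3x3 intrinsics, pixels), "position" and "rotation" of the camera in the world; the wrist camera has in their place "T_tool_cam" (4x4, takes a point from camera to tool coordinates, whose origin is the TCP and whose axes are the flange's). Camera axes: x right, y down, z forward; pixel columns grow to the right and rows downward; lengths in m; the calibration is good to about 2 mm. The wrist camera is an equidistant fisheye: a pixel r from the principal point sees the ray r / f radians off the axis. A picture is of the moment at which its call begins: read the wrist's pose just before it. get_calibration takes no time and is no camera call.
- bot.finish_job(): hands the job in; it is judged then, once.
Trained networks look in the newest picture that a camera, given by its name, has taken for a name from the list of things; names that differ only in an ending like _2 or _b are one class to them, and where a whole thing is asked for, a point or a joint stands for the part that bears it (a point fixed in the world has none). Each returns a list of dicts, best first, with "score" (0 to 1); they miss things now and then, are a little off and sometimes report something else, mostly with a low value. They report only what shows in the picture. A call takes as long as a camera call. They do not tell look-alikes from the thing itself.
- spot_in(camera, target): "rect" ([centre column, centre row, width, height] in pixels, round what is visible of it).
The state is a dict: "time": time; "q": joint angles; "joint_vel": joint speeds; "joint_torque": joint torques, N m; "tool_pos": TCP position; "tcp_rot": TCP orientation; "wrist_force": force on the tool from outside, world axes, zero at the start; "torque": the same for the moment, N m; "width": opening from 0.0 (shut) to 1.0 (fully open); "grip_force": force on a finger pad.
Only numpy, scipy, OpenCV 4.12 (cv2) and the standard library are available. Lean on these libraries where they do the work, as an engineer would, in place of code of your own. Each camera call takes 0.05 s, during which the arm holds its last target. There are 200 camera calls.

## Working session

There is one attempt and no reset: what is moved stays moved. The work goes in short steps, Python scripts to look and compute and a tool call to move; the robot and the scene stay as the last step left them, time stands still between calls to the robot, and variables do not carry over. Pictures are saved under pics/ and viewed, at most 10 in all, crops included, and the job is handed in when it is done.

Besides the shell and the picture viewer there is one more tool, called after "Call:" as name(argument=value, ...), one argument or row to a line, values as JSON. carry_out: Moves the arm, as the interface text tells. Its arguments: {"type":"object","properties":{"series":{"type":"string"},"jaw":{"type":"number"},"grip_force":{"type":"number"}},"required":["series"]}

```bash
mkdir -p pics
cat > h.py <<'E'
import numpy as np, cv2
from workcell import bot, eyes, spot_in
def shot(cam,name=None):
    p,d=eyes.read_camera(cam)
    if name: cv2.imwrite('pics/'+name,p)
    return p,d
def world(cam,u,v,d=None,z=None):
    c=eyes.get_calibration(cam);K=np.array(c['K']);R=np.array(c['rotation']);t=np.array(c['position'])
    r=R@np.linalg.inv(K)@np.array([u,v,1.])
    return t+r*(d if z is None else (z-t[2])/r[2])
E
python3 - <<'E'
from h import *
for cam in('scene','side'):
    p,d=shot(cam,cam+'1.png')
    print(cam,eyes.get_calibration(cam)['position'])
    for n in('dispenser','plunger_top','rack','rack_a','cap','pen','reagent','beaker','forceps','vial'):
        for r in spot_in(cam,n)[:4]:
            u,v,w,h=r['rect'];dd=d[int(min(v,479)),int(min(u,639))]
            print(n,round(r['score'],2),np.round(r['rect']),np.round(world(cam,u,v,dd),3))
E
```

```text
scene [1.34410988 0.11437565 0.85930311]
dispenser 0.89 [164. 194.  86.  89.] [3.322 2.092 2.837]
dispenser 0.57 [263. 319.  56.  96.] [2.16  0.93  1.675]
dispenser 0.46 [254. 306.  23.  24.] [2.195 0.965 1.71 ]
plunger_top 0.81 [253. 306.  24.  26.] [2.2   0.97  1.715]
plunger_top 0.73 [458. 300.  46.  98.] [1.64  0.41  1.155]
plunger_top 0.58 [154. 179.  20.  28.] [3.382 2.152 2.897]
rack 0.72 [253. 306.  18.  22.] [2.201 0.971 1.716]
rack 0.68 [458. 301.  51.  95.] [1.634 0.404 1.149]
rack 0.58 [447. 294.  29.  25.] [1.701 0.471 1.216]
rack 0.57 [455. 326.  33.  27.] [1.542 0.312 1.057]
rack_a 0.72 [253. 306.  18.  22.] [2.201 0.971 1.716]
rack_a 0.68 [458. 301.  51.  95.] [1.634 0.404 1.149]
rack_a 0.58 [447. 294.  29.  25.] [1.701 0.471 1.216]
rack_a 0.57 [455. 326.  33.  27.] [1.542 0.312 1.057]
cap 0.78 [355. 356.  36.  35.] [1.738 0.508 1.253]
pen 0.94 [183. 250.  54.  12.] [2.896 1.667 2.412]
reagent 0.62 [172. 309.  40.  46.] [2.468 1.238 1.983]
beaker 0.87 [520. 311.  39.  44.] [1.388 0.159 0.904]
forceps 0.61 [501. 276.  15.  35.] [1.601 0.371 1.116]
vial 0.6 [187. 278.  17.  24.] [2.646 1.417 2.162]
side [-0.03662672 -0.89256274  0.97831071]
dispenser 0.82 [335. 427. 105. 104.] [-0.142 -0.998  0.873]
dispenser 0.55 [417. 253.  74.  62.] [-0.821 -1.677  0.194]
plunger_top 0.55 [375. 390.  25.  23.] [-0.322 -1.178  0.693]
cap 0.49 [400. 204.  18.  16.] [-0.929 -1.785  0.086]
beaker 0.38 [430. 230.  15.  16.] [-0.919 -1.775  0.096]
```

```bash
sed -i "s/R=np.array(c\['rotation'\])/R=cv2.Rodrigues(np.array(c['rotation'],float))[0]/" h.py
python3 - <<'E'
from h import *
for cam in('scene','side'):
    print(eyes.get_calibration(cam))
    p,d=shot(cam)
    for n in('dispenser','plunger_top','rack','cap','pen','reagent','beaker','forceps','vial'):
        for r in spot_in(cam,n)[:4]:
            u,v,w,h=r['rect'];dd=d[int(min(v,479)),int(min(u,639))]
            print(n,round(r['score'],2),np.round(r['rect']),np.round(world(cam,u,v,dd),3))
E
```

```text
{'K': array([[554.32223511,   0.        , 328.76099233],
       [  0.        , 554.32223511, 231.36166492],
       [  0.        ,   0.        ,   1.        ]]), 'position': array([1.34410988, 0.11437565, 0.85930311]), 'rotation': array([-1.61584754, -1.82265366,  0.86109864])}
dispenser 0.68 [165. 193.  88.  89.] [ 0.307 -0.429  0.066]
dispenser 0.65 [260. 316.  55.  96.] [ 0.657 -0.115  0.053]
dispenser 0.31 [446. 295.  25.  20.] [0.521 0.247 0.012]
plunger_top 0.9 [154. 180.  17.  32.] [ 0.315 -0.444  0.109]
plunger_top 0.87 [254. 306.  20.  23.] [ 0.672 -0.119  0.097]
plunger_top 0.21 [265. 283.  28.  19.] [ 0.574 -0.122  0.059]
rack 0.73 [452. 327.  29.  23.] [0.609 0.255 0.013]
rack 0.62 [458. 300.  52.  97.] [0.533 0.27  0.012]
rack 0.61 [447. 296.  25.  21.] [0.526 0.249 0.015]
cap 0.71 [356. 356.  36.  34.] [0.692 0.074 0.003]
cap 0.33 [172. 308.  36.  49.] [ 0.671 -0.282  0.069]
pen 0.61 [184. 251.  56.  12.] [ 0.455 -0.339  0.017]
pen 0.51 [262. 314.  57.  95.] [ 0.647 -0.114  0.045]
beaker 0.63 [522. 310.  38.  43.] [0.601 0.379 0.07 ]
forceps 0.72 [500. 279.  13.  36.] [0.448 0.368 0.   ]
vial 0.72 [186. 278.  16.  27.] [ 0.565 -0.295  0.043]
{'K': array([[572.17274741,   0.        , 326.49349425],
       [  0.        , 572.17274741, 231.66643445],
       [  0.        ,   0.        ,   1.        ]]), 'position': array([-0.03662672, -0.89256274,  0.97831071]), 'rotation': array([-2.24165913,  0.5577503 , -0.2576986 ])}
dispenser 0.92 [417. 254.  76.  59.] [ 0.603 -0.149  0.061]
dispenser 0.7 [334. 427. 104. 106.] [ 0.241 -0.414  0.005]
plunger_top 0.93 [374. 391.  24.  28.] [ 0.295 -0.452  0.135]
cap 0.59 [416. 254.  79.  60.] [ 0.605 -0.142  0.056]
cap 0.49 [400. 204.  15.  14.] [ 0.72   0.087 -0.002]
forceps 0.49 [417. 251.  75.  62.] [ 0.622 -0.126  0.043]
```

View pics/scene1.png

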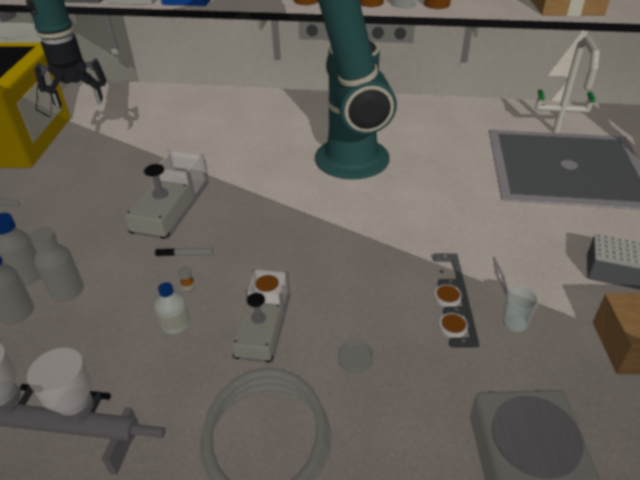

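View pics/side1.png

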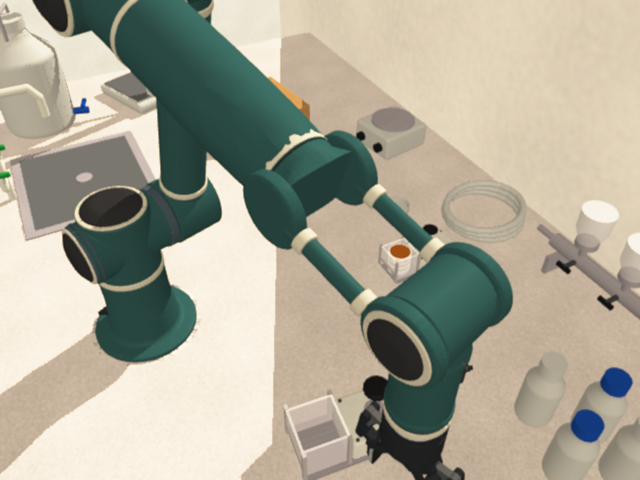

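Run:
```python
from h import *
cam='scene'
ds=[];
for i in range(4):
    p,d=shot(cam);ds.append(d)
d=np.median(ds,0);print('std',np.std([x[300,500] for x in ds]))
c=eyes.get_calibration(cam);K=np.array(c['K']);R=cv2.Rodrigues(c['rotation'])[0]
u,v=np.meshgrid(np.arange(640),np.arange(480))
P=(np.stack([(u-K[0,2])/K[0,0],(v-K[1,2])/K[1,1],np.ones(u.shape)],-1)*d[...,None])@R.T+c['position']
np.save('P.npy',P)
def reg(a,z0,z1):
    m=np.zeros(u.shape,bool);m[a[1]:a[3],a[0]:a[2]]=1
    return m&(P[...,2]>z0)&(P[...,2]<z1)
def rect(m,n):
    q=P[m];r=cv2.minAreaRect((q[:,:2]*1000).astype(np.float32));print(n,m.sum(),np.round(r[0]),np.round(r[1]),round(r[2],1),'z',np.round(np.median(q[:,2]),4))
    return q
rect(reg((225,260,300,365),.037,.047),'housing top')
q=rect(reg((225,260,300,365),.092,.11),'cap');print(q.mean(0))
rect(reg((225,260,300,365),.05,.07),'tower')
rect(reg((425,240,485,355),.007,.011),'rack')
rect(reg((425,240,485,355),.006,.017),'rack+dish')
print('bench z',np.median(P[380:400,340:400,2]),np.median(P[280:300,340:400,2]))
hsv=cv2.cvtColor(p,cv2.COLOR_BGR2HSV)
m=((hsv[...,0]>4)&(hsv[...,0]<22)&(hsv[...,1]>150)).astype(np.uint8)
n,l,s,ce=cv2.connectedComponentsWithStats(m)
for i in range(1,n):
    if s[i,4]>60 and s[i,1]>220: print('amber',s[i],ce[i],world(cam,*ce[i],z=.012).round(4),world(cam,*ce[i],z=.058).round(4))
a=cv2.resize(p[230:370,220:320],None,fx=4,fy=4,interpolation=cv2.INTER_CUBIC)
b=cv2.resize(p[230:370,420:520],None,fx=4,fy=4,interpolation=cv2.INTER_CUBIC)
cv2.imwrite('pics/crop.png',np.hstack([a,b]))
```

```text
std 0.0008569875
housing top 1613 [ 634. -120.] [ 76. 180.] 89.5 z 0.0422
cap 231 [ 656. -120.] [34. 35.] 26.7 z 0.0997
[ 0.65834842 -0.11946628  0.09916913]
tower 907 [ 601. -120.] [ 77. 120.] 89.4 z 0.0593
rack 979 [519. 256.] [259.  70.] 6.4 z 0.0101
rack+dish 2272 [519. 256.] [259.  70.] 6.4 z 0.0113
bench z 0.00030169257765405577 0.0004059367386432533
amber [257 276  21  14 235] [266.71914894 282.69787234] [ 0.5287 -0.1327  0.012 ] [ 0.573  -0.1193  0.058 ]
amber [438 286  21  15 232] [447.70258621 293.37068966] [0.5163 0.2505 0.012 ] [0.5612 0.2431 0.058 ]
amber [443 315  22  17 284] [453.29929577 322.92957746] [0.5962 0.2585 0.012 ] [0.6368 0.2507 0.058 ]
```

View pics/crop.png

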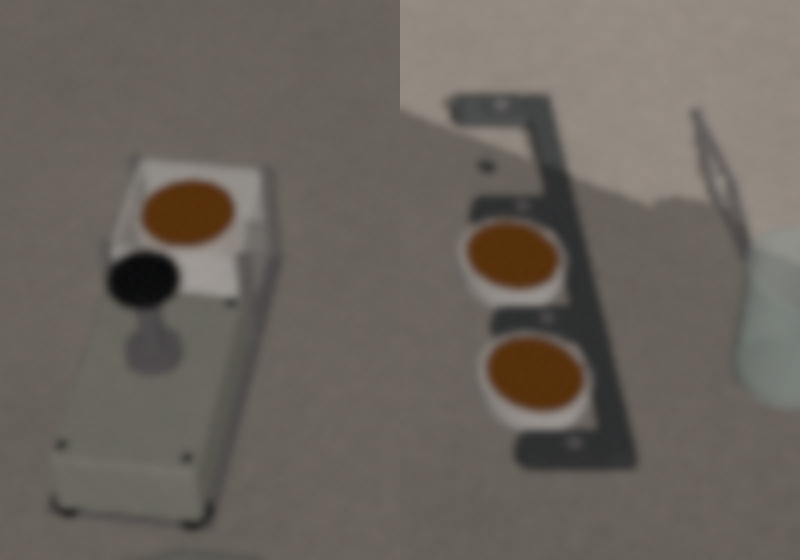

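Run:
```python
from h import *
s=bot.read_state();print(s['time'],s['tool_pos'],s['width'],s['wrist_force']);print(np.round(cv2.Rodrigues(np.array(s['tcp_rot'],float))[0],3))
P=np.load('P.npy');print(P[271,438:446].round(3)); print(P[266:276,442,2].round(4))
```

```text
2.3 [ 0.21348376 -0.64035133  0.24529451] 0.9988321580419449 [ 0.60288747 -1.16006279 -0.41306772]
[[ 0.949  0.316  0.   ]
 [ 0.316 -0.949 -0.   ]
 [ 0.     0.    -1.   ]]
[[ 0.44   0.234  0.001]
 [ 0.439  0.236  0.001]
 [ 0.438  0.238  0.   ]
 [ 0.439  0.24   0.001]
 [ 0.439  0.242  0.002]
 [ 0.436  0.245 -0.001]
 [ 0.436  0.247 -0.001]
 [ 0.436  0.249 -0.   ]]
[-0.0011  0.0005  0.0003  0.0013  0.0017  0.002   0.001   0.0015  0.0007
  0.    ]
```

Call:
carry_out(
  series="0.04 0.045 0 0;0.04 0.045 0 0;0.04 0.045 0 0;0.04 0.045 0 0;0.04 0.045 0 0;0.04 0.045 0 0;0.04 0.045 0 0;0.04 0.045 0 0;0.04 0.045 0 0;0.04 0.045 0 0;0.02 0.035 0 0;0.024 0.036 0 0;0 0 0 0;0 0 0 0",
  jaw=-1,
)

```text
time: 4.05
tool_pos: [0.6572, -0.1195, 0.2451]
tcp_rot: [3.101, 0.504, -0.001]
wrist_force: [-0.2, -0.1, -0.2]
width: 0.002
grip_force: 0.0
```

Call:
carry_out(
  series="0 0 -0.03 0;0 0 -0.03 0;0 0 -0.03 0;0 0 -0.02 0;0 0 -0.01 0;0 0 -0.005 0;0 0 -0.0045 0;0 0 -0.0045 0;0 0 -0.0045 0",
)

```text
time: 5.18
tool_pos: [0.6584, -0.1195, 0.109]
tcp_rot: [3.1, 0.504, 0.003]
wrist_force: [-3.7, 0.8, 9.1]
width: -0.0
grip_force: 4.6
```

Call:
carry_out(
  series="0 0 -0.0045 0;0 0 -0.0045 0;0 0 -0.0045 0;0 0 -0.0045 0;0 0 -0.0045 0;0 0 -0.0045 0;0 0 -0.0045 0",
)

```text
time: 6.05
tool_pos: [0.6584, -0.1195, 0.0784]
tcp_rot: [3.1, 0.504, 0.003]
wrist_force: [-5.3, 0.6, 12.0]
width: -0.001
grip_force: 6.1
```

Call:
carry_out(
  series="0 0 -0.003 0;0 0 -0.002 0;0 0 -0.001 0;0 0 0 0",
)

```text
time: 6.55
tool_pos: [0.6585, -0.1195, 0.074]
tcp_rot: [3.1, 0.504, 0.003]
wrist_force: [-8.6, 0.7, 18.5]
width: -0.0
grip_force: 9.4
```

Call:
carry_out(
  series="0 0 -0.001 0;0 0 0 0",
)

```text
time: 6.8
tool_pos: [0.6585, -0.1196, 0.0739]
tcp_rot: [3.1, 0.504, 0.003]
wrist_force: [-11.2, 1.1, 23.0]
width: -0.003
grip_force: 11.7
```

At the stop (force rises with no motion). Release slowly and look.

Call:
carry_out(
  series="0 0 0.005 0;0 0 0.006 0;0 0 0.006 0;0 0 0.006 0;0 0 0.006 0;0 0 0.006 0;0 0 0.01 0;0 0 0.03 0;0 0 0.05 9.7;-0.03 -0.02 0.03 9.7;-0.03 -0.02 0 9.7;-0.03 -0.02 0 9.7;-0.03 -0.02 0 9.7;-0.03 -0.02 0 9.7;-0.03 -0.02 0 9.7;0 0 0 9.7;0 0 0 0",
  jaw=-0.39,
)

```text
time: 8.93
tool_pos: [0.4761, -0.2386, 0.2222]
tcp_rot: [-2.102, -2.33, 0.0]
wrist_force: [-0.7, -0.5, 0.4]
width: 0.306
grip_force: 0.0
```

Run:
```python
from h import *
p,d=shot('scene','scene2.png')
for r in spot_in('scene','dish'):print(r,world('scene',*r['rect'][:2],z=.008).round(4))
hsv=cv2.cvtColor(p,cv2.COLOR_BGR2HSV)
m=((hsv[...,0]>4)&(hsv[...,0]<22)&(hsv[...,1]>150)).astype(np.uint8)
n,l,s,ce=cv2.connectedComponentsWithStats(m)
for i in range(1,n):
    if s[i,4]>40 and s[i,1]>200: print('amber',s[i],world('scene',*ce[i],z=.012).round(4))
```

```text
{'rect': [279.4, 265.5, 28.4, 17.6], 'score': 0.68} [ 0.4689 -0.1171  0.008 ]
amber [270 257  19  13 184] [ 0.4651 -0.1184  0.012 ]
amber [182 278  11   7  54] [ 0.5446 -0.3047  0.012 ]
amber [257 281  21  11 176] [ 0.54   -0.1286  0.012 ]
amber [438 286  21  15 232] [0.5163 0.2505 0.012 ]
amber [443 315  22  17 283] [0.5962 0.2585 0.012 ]
```

View pics/scene2.png

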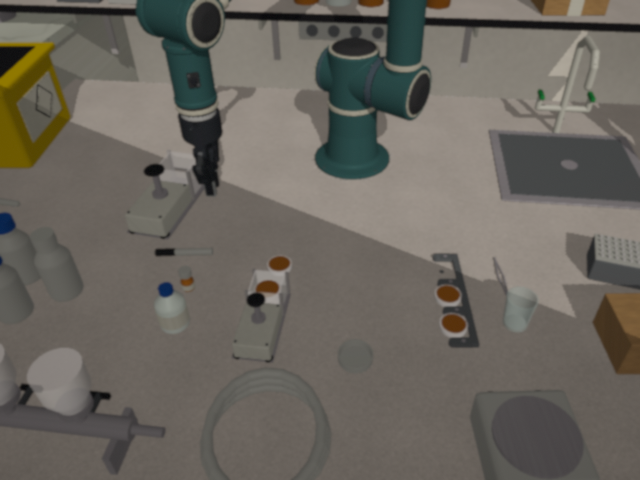

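Call:
carry_out(
  series="-0.0025 0.035 -0.04 0;0 0.035 -0.04 0;0 0 -0.05 0;0 0 -0.04 0;0 0 -0.02 0;0 0 -0.01 0;0 0 -0.006 0;0 0 0 0",
)

```text
time: 10.02
tool_pos: [0.4754, -0.1694, 0.0176]
tcp_rot: [2.101, 2.335, 0.0]
wrist_force: [-0.6, -0.1, -0.5]
width: 0.308
grip_force: 0.0
```

Run:
```python
from h import *
p,d=shot('wrist','wrist1.png')
q,d=shot('scene')
cv2.imwrite('pics/mix.png',np.hstack([cv2.resize(p,(400,300)),cv2.resize(q[200:350,200:400],(400,300))]))
```

```text
(no output)
```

View pics/mix.png

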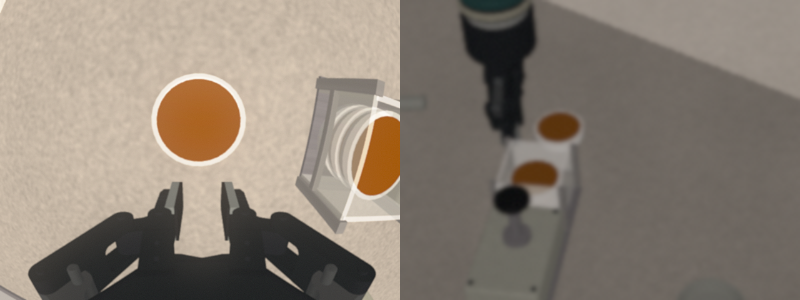

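Call:
carry_out(
  series="-0.0004 0.004 0 0;-0.0004 0.004 0 0;-0.0004 0.004 0 0;-0.0005 0.005 0 0;-0.0006 0.007 0 0;-0.0008 0.009 0 0;-0.001 0.011 0 0;-0.0011 0.012 0 0;-0.0011 0.012 0 0;-0.0011 0.012 0 0;-0.0011 0.012 0 0;-0.0011 0.012 0 0;-0.0011 0.012 0 0;-0.0011 0.012 0 0;-0.0011 0.012 0 0;-0.0011 0.012 0 0;-0.0011 0.012 0 0;-0.0011 0.012 0 0;-0.0011 0.012 0 0;-0.0011 0.012 0 0",
)

```text
time: 12.62
tool_pos: [0.4565, 0.0314, 0.0173]
tcp_rot: [2.101, 2.335, 0.0]
wrist_force: [-0.0, -0.2, 0.2]
width: 0.304
grip_force: 0.2
```

Call:
carry_out(
  series="-0.0011 0.012 0 0;-0.0011 0.012 0 0;-0.001 0.012 0 0;-0.001 0.01 0 0;-0.0008 0.008 0 0;-0.0006 0.006 0 0;-0.0004 0.004 0 0;0 0 0 0",
)

```text
time: 13.62
tool_pos: [0.4505, 0.0948, 0.0173]
tcp_rot: [-2.101, -2.336, 0.0]
wrist_force: [0.1, -0.2, -0.3]
width: 0.306
grip_force: 0.0
```

```bash
cat > look.py <<'E'
from h import *
import sys
p,d=shot('wrist')
q,d=shot('scene')
cv2.imwrite('pics/'+sys.argv[1],np.hstack([cv2.resize(p,(400,300)),cv2.resize(q[230:350,380:540],(400,300))]))
hsv=cv2.cvtColor(q,cv2.COLOR_BGR2HSV)
m=((hsv[...,0]>4)&(hsv[...,0]<22)&(hsv[...,1]>150)).astype(np.uint8)
n,l,s,ce=cv2.connectedComponentsWithStats(m)
for i in range(1,n):
    if s[i,4]>40 and s[i,1]>200: print('amber',s[i],world('scene',*ce[i],z=.012).round(4))
E
python3 look.py mix2.png
```

```text
amber [383 259  19  13 193] [0.4433 0.1307 0.012 ]
amber [182 278  11   7  54] [ 0.5446 -0.3047  0.012 ]
amber [257 281  21  11 177] [ 0.5399 -0.1286  0.012 ]
amber [438 286  21  15 232] [0.5163 0.2505 0.012 ]
amber [443 315  22  17 282] [0.5961 0.2586 0.012 ]
```

View pics/mix2.png

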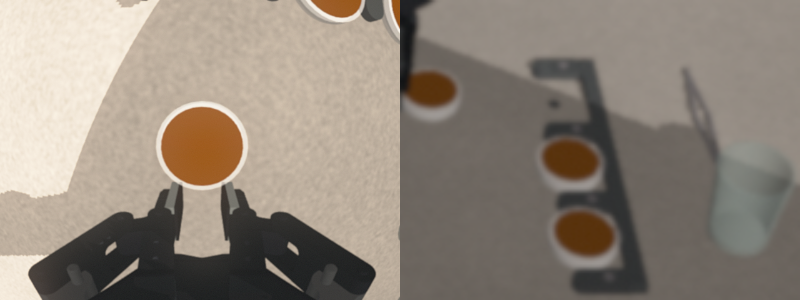

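Call:
carry_out(
  series="-0.0002 0.006 0 0;-0.0005 0.01 0 0;-0.0005 0.012 0 0;-0.0005 0.012 0 0;-0.0004 0.01 0 0;-0.0004 0.006 0 0;0 0.004 0 0;0 0 0 0",
)

```text
time: 14.72
tool_pos: [0.4481, 0.1548, 0.0173]
tcp_rot: [-2.101, -2.336, 0.0]
wrist_force: [-0.2, -0.2, -0.2]
width: 0.306
grip_force: 0.0
```

```bash
sed -i "s/p,d=shot('wrist')/p,d=shot('wrist');cv2.imwrite('pics\/w_'+sys.argv[1],p)/" look.py; python3 look.py mix3.png
```

```text
amber [411 261  18  12 178] [0.4415 0.192  0.012 ]
amber [182 278  11   7  54] [ 0.5446 -0.3047  0.012 ]
amber [257 281  21  11 177] [ 0.5399 -0.1286  0.012 ]
amber [438 286  21  15 232] [0.5163 0.2505 0.012 ]
amber [443 315  22  17 282] [0.5961 0.2586 0.012 ]
```

View pics/w_mix3.png

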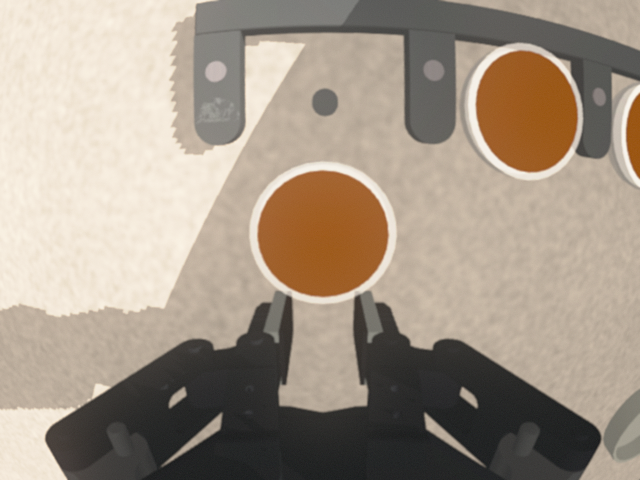

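Call:
carry_out(
  series="-0.0005 0.005 0 0;-0.0008 0.008 0 0;-0.0008 0.008 0 0;-0.0008 0.008 0 0;-0.0006 0.006 0 0;-0.0005 0.005 0 0;-0.0004 0.004 0 0;-0.0003 0.003 0 0;0 0 0 0",
)

```text
time: 15.95
tool_pos: [0.4434, 0.2018, 0.0173]
tcp_rot: [2.101, 2.336, 0.0]
wrist_force: [0.1, 0.2, -0.3]
width: 0.305
grip_force: 0.0
```

Call:
carry_out(
  series="-0.0002 0.002 0 0;-0.0001 0.001 0 0;-0.0001 0.001 0 0;0 0 0 0",
)

```text
time: 16.45
tool_pos: [0.443, 0.2056, 0.0173]
tcp_rot: [2.101, 2.335, -0.0]
wrist_force: [-0.6, -0.8, 0.6]
width: 0.302
grip_force: 0.1
```

Call:
carry_out(
  series="-0.0001 0.001 0 0;-0.0001 0.001 0 0;0 0 0 0",
)

```text
time: 16.82
tool_pos: [0.4428, 0.2063, 0.0172]
tcp_rot: [2.099, 2.335, -0.003]
wrist_force: [0.3, -6.4, 1.4]
width: 0.305
grip_force: 3.3
```

```bash
python3 look.py mix4.png
```

```text
amber [435 260  18  13 168] [0.4361 0.2448 0.012 ]
amber [182 278  11   7  54] [ 0.5446 -0.3047  0.012 ]
amber [257 281  21  11 176] [ 0.54   -0.1286  0.012 ]
amber [438 286  21  15 232] [0.5163 0.2505 0.012 ]
amber [443 315  22  17 282] [0.5961 0.2586 0.012 ]
```

View pics/w_mix4.png

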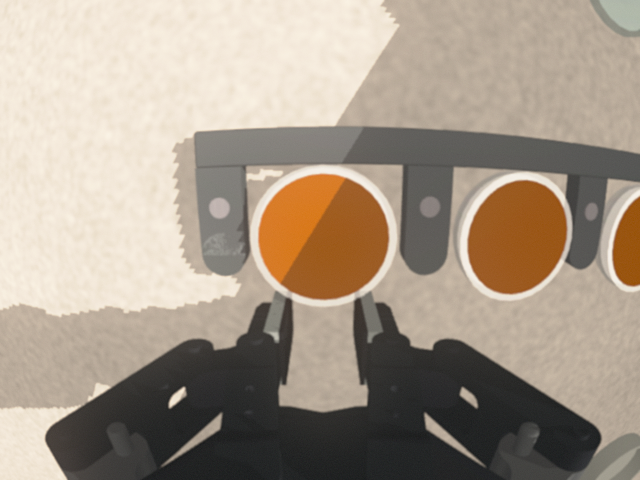

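Call:
carry_out(
  series="0.0003 -0.003 0 0;0.0005 -0.005 0 0;0.001 -0.01 0 0;0.002 -0.02 0 0;0.002 -0.02 0.01 0;0 0 0.04 0;0 0 0.05 0;0 0 0.05 0;0 0 0.03 0;0 0 0 0",
)

```text
time: 18.18
tool_pos: [0.4507, 0.1499, 0.2005]
tcp_rot: [2.099, 2.332, 0.009]
wrist_force: [-0.3, -0.0, -0.5]
width: 0.304
grip_force: 0.0
```

```bash
python3 look.py mix5.png; python3 -c "
from h import *
p,d=shot('scene','scene5.png')"
```

```text
amber [433 260  20  13 200] [0.4352 0.2418 0.012 ]
amber [182 278  11   7  54] [ 0.5446 -0.3047  0.012 ]
amber [257 281  21  11 177] [ 0.5399 -0.1286  0.012 ]
amber [438 286  21  15 232] [0.5163 0.2505 0.012 ]
amber [443 315  22  17 282] [0.5961 0.2585 0.012 ]
```

View pics/mix5.png

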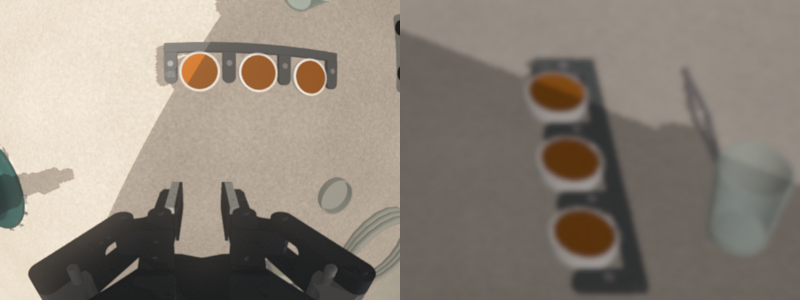

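View pics/scene5.png

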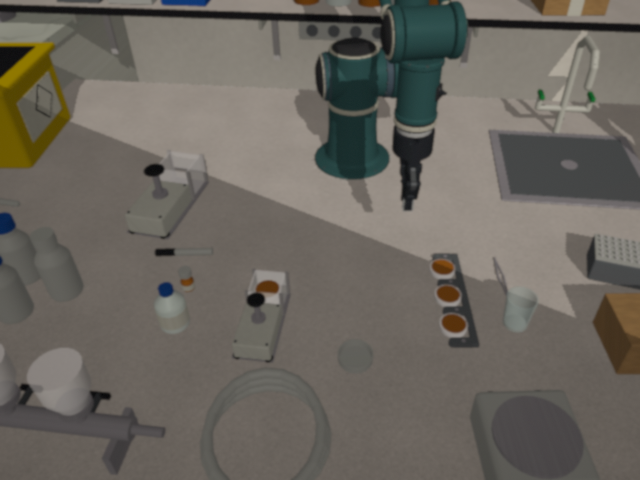

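The three dishes sit in line in the rack at (443,268), (448,294) and (453,324). The dispenser is back at rest, and the other things are where they were.

```bash
python3 -c "
from workcell import bot
print(bot.finish_job())"
```

```text
the job is handed in; nothing more can be done
None
```

The plunger was pressed once to its stop and came back up. The one dish it let out was pushed along the bench into the empty bay, home against the back wall, and the job was handed in about 18 s into the run.

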